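# Put the oil colours back in the paint tray

### The job

Put the four metal oil-paint tubes away in the wooden tray: lay each one flat, lengthwise, on the floor of the compartment whose painted colour card matches its label, either way round. Leave the two white plastic acrylic tubes, which only look like them, lying where they are.

Things in the scene. Friction and masses are not known exactly. Their poses are not given: they have to be found in the camera images.
- oil_yellow: Oil colour: metal tube (silver ends), broad bright yellow label, small black cap. Full, stiff, 65-120 g, 120 mm long along x: flat crimp (35 wide, 4 high) at x -60 mm, cap at x 45 to 60. From x -7 to 38 it is 26 mm wide (y) and 24 high with upright sides: hold it there; behind, it is lower and wider. Origin: mid-length, on its flat underside; z up. Lies at any yaw.
- oil_sienna: Oil colour: metal tube (silver ends), broad red-brown (burnt sienna) label, small black cap. Full, stiff, 65-120 g, 120 mm long along x: flat crimp (35 wide, 4 high) at x -60 mm, cap at x 45 to 60. From x -7 to 38 it is 26 mm wide (y) and 24 high with upright sides: hold it there; behind, it is lower and wider. Origin: mid-length, on its flat underside; z up. Lies at any yaw.
- oil_blue: Oil colour: metal tube (silver ends), broad deep blue label, small black cap. Full, stiff, 65-120 g, 120 mm long along x: flat crimp (35 wide, 4 high) at x -60 mm, cap at x 45 to 60. From x -7 to 38 it is 26 mm wide (y) and 24 high with upright sides: hold it there; behind, it is lower and wider. Origin: mid-length, on its flat underside; z up. Lies at any yaw.
- oil_green: Oil colour: metal tube (silver ends), broad dark green label, small black cap. Full, stiff, 65-120 g, 120 mm long along x: flat crimp (35 wide, 4 high) at x -60 mm, cap at x 45 to 60. From x -7 to 38 it is 26 mm wide (y) and 24 high with upright sides: hold it there; behind, it is lower and wider. Origin: mid-length, on its flat underside; z up. Lies at any yaw.
- acrylic_yellow: Acrylic colour, a look-alike: white plastic tube (white ends), the same broad bright yellow label, wide white cap 24 mm across. Size, shape and origin as the oil tubes.
- acrylic_blue: Acrylic colour, a look-alike: white plastic tube (white ends), the same broad deep blue label, wide white cap 24 mm across. Size, shape and origin as the oil tubes.
- card_yellow: Card painted bright yellow with a white border, 26 x 56 x 2 mm, on the ledge at the head of its tray compartment. Origin: mid-underside, 20 mm over the table. In this frame its compartment's middle is at x -94 mm, y 0, floor z -15; 152 long (x), 68 wide. Pitch along y 74 mm. Above the floor: battens between compartments 8 mm, ledge 15, outer walls 21. Tray (fixed) 196 x 312.
- card_sienna: Card painted red-brown (burnt sienna) with a white border, 26 x 56 x 2 mm, on the ledge at the head of its tray compartment. Origin: mid-underside, 20 mm over the table. In this frame its compartment's middle is at x -94 mm, y 0, floor z -15; 152 long (x), 68 wide. Pitch along y 74 mm. Above the floor: battens between compartments 8 mm, ledge 15, outer walls 21. Tray (fixed) 196 x 312.
- card_blue: Card painted deep blue with a white border, 26 x 56 x 2 mm, on the ledge at the head of its tray compartment. Origin: mid-underside, 20 mm over the table. In this frame its compartment's middle is at x -94 mm, y 0, floor z -15; 152 long (x), 68 wide. Pitch along y 74 mm. Above the floor: battens between compartments 8 mm, ledge 15, outer walls 21. Tray (fixed) 196 x 312.
- card_green: Card painted dark green with a white border, 26 x 56 x 2 mm, on the ledge at the head of its tray compartment. Origin: mid-underside, 20 mm over the table. In this frame its compartment's middle is at x -94 mm, y 0, floor z -15; 152 long (x), 68 wide. Pitch along y 74 mm. Above the floor: battens between compartments 8 mm, ledge 15, outer walls 21. Tray (fixed) 196 x 312.
Mind the look-alikes: they are no part of the job. What is shaped like the oil_blue but pink is not meant.

How it is judged:
By the outcome, as a careful person would: the job done as asked, in the order asked, and still so for the second after the job is handed in, with the robot touching nothing.
It also fails if it takes over 99 s, if anything falls off the work surface, if the arm or the gripper's body presses on something with over 40 N, if the wrist force passes 120 N, or if a joint passes its speed limit or range.

### The arm

A 6-joint arm with a two-finger parallel gripper is mounted at the origin on the work surface. World frame = base frame: x ahead of the robot, y to its left, z up, the work surface at z = 0. Lengths are in m, angles in degrees, forces in N, time in s.
With the tool pointing down it reaches from about 0.4 to 0.825 m from the base axis. Payload 7 kg.
Tool frame: the origin (TCP) lies on the centre line of the jaws, within the pads' length; the fingertips stand 19 mm ahead of it and the grasp point (between the pads) is the TCP (r.tip_extent is the distance from the TCP to the fingertips, in m); z points along the fingers, y is the line along which they close (so a half turn about z gives the same grasp; the last joint's range is limited). The gripper opens to 88 mm and grips with 3 to 60 N. Pads are 19 mm wide; open, the fingers measure 130 mm over their backs; the gripper's body (78 mm by 193 mm) begins 47 mm behind the grasp point.
Start: joints at [82.282, 20.546, 0.682, 0, -70.136, -16.507], TCP at [0.277, 0.616, 0.246] pointing down, gripper open.
Joint ranges: [-176.03, 176.03], [-82.01, 121.73], [-58.28, 71.71], [-173.87, 95.51], [-174.79, -0.11], [-173.66, 173.66]. Speed limits (degrees/s): [136.94, 136.94, 172.46, 180, 180, 180].

### API

Orientations are given as [roll, pitch, yaw] about the fixed x, y, z axes, in that order (R = Rz(yaw) Ry(pitch) Rx(roll)).
In Python, from plant import r gives the robot as it stands. The module is installed in compiled form; this text tells all that it offers.
- The arm moves only by the tool jog_arm, never from a script. Its argument "deltas" is a list that holds one entry, the list of rows, each a list of 5 numbers: the opening, from -1 (shut) to 1 (fully open), then the shift along the world's x, y, z in cm, then the turn about the world's z in rad. In form: [[[claw, dx, dy, dz, turn], ...]]. A call has 1 to 8 rows; each row shifts and turns the commanded pose from where the row before left it; what a row does not reach is not made up. A row lasts 1/8 s, in which the tool goes at most 62.5 mm and 10.7 degrees, less where a joint would pass 70% of its speed; a pose out of reach is approached as far as the arm can. A call with a gripper value outside its range is refused whole. The fingers move at their own pace and stop on an object; "force" is the grip in N (left out, the last holds). Time passes only in rows, so rows that do not move let the fingers close. It gives the time, the measured TCP pose, the force, the opening and the grip force at its end, in the units of the state.
- r.get_state(): the state, without advancing time (a new reading comes with each control period).
- r.capture(name): name is "side" or "top"; returns the picture (420x560x3 uint8, blue, green, red); there is no depth.
- r.camera_info(name): a dict with "fx", "fy", "cx", "cy" (pixels), "k1" (the pictures are not rectified: a ray, as slopes to the right and down, at radius r is drawn at 1 + k1 r^2 times it, then the intrinsics apply), "view" (4x4, takes a point from world to camera coordinates). Camera axes: x right, y up, looking along -z (the intrinsics and any distortion apply to the point x, -y, -z); pixel columns grow to the right and rows downward; lengths in m; the calibration is good to about 2 mm. A picture is of the moment at which its call begins. camera_info takes no time and is no camera call.
- r.close_job(): hands the job in; it is judged then, once.
The state is a dict: "time_s": time; "joints": joint angles; "qd": joint speeds; "joint_torque": joint torques, N m; "tcp_pos": TCP position; "eef_rot": TCP orientation; "contact_force": force on the tool from outside, world axes, zero at the start; "moment": the same for the moment, N m; "gripper_width": finger opening in m; "gripper_force": force on a finger pad.
Only numpy, scipy, OpenCV 4.12 (cv2) and the standard library are available. Lean on these libraries where they do the work, as an engineer would, in place of code of your own. Each camera call takes 0.05 s, during which the arm holds its last target. There are 200 camera calls.

## Working session

There is one attempt and no reset: what is moved stays moved. The work goes in short steps, Python scripts to look and compute and a tool call to move; the robot and the scene stay as the last step left them, time stands still between calls to the robot, and variables do not carry over. Pictures are saved under pics/ and viewed, at most 14 in all, crops included, and the job is handed in when it is done.

Besides the shell and the picture viewer there is one more tool, called after "Request:" by a JSON object that holds its "api" and its "payload", one argument or row to a line. jog_arm: Moves the arm, as the interface text tells. Its arguments: {"type":"object","properties":{"deltas":{"type":"array"},"force":{"type":"number"}},"required":["deltas"]}

```bash
mkdir -p pics; cat > h.py <<'E'
import numpy as np, cv2
from plant import r
def ray(name,u,v):
    c=r.camera_info(name); x=(u-c["cx"])/c["fx"]; y=(v-c["cy"])/c["fy"]
    a,b=x,y
    for _ in range(30):
        k=1+c["k1"]*(a*a+b*b); a,b=x/k,y/k
    V=np.array(c["view"]); R=V[:3,:3]; o=-R.T@V[:3,3]
    return o,R.T@np.array([a,-b,-1])
def pix(name,u,v,z):
    o,d=ray(name,u,v); return o+d*(z-o[2])/d[2]
E
python3 - <<'E'
from h import *
for n in("top","side"):
    i=r.capture(n); cv2.imwrite(f"pics/{n}0.png",i); 
    c=r.camera_info(n); print(n,c["fx"],c["k1"],ray(n,280,210))
s=r.get_state(); print(s["eef_rot"],s["gripper_width"],s["time_s"])
E
```

```text
top 435.0577930857788 -0.10318596750203611 (array([0.31868778, 0.00304478, 1.11399637]), array([ 0.11925785, -0.02647839, -0.99254729]))
side 452.0967664304921 0.01252536295201422 (array([ 0.01355511, -0.5127446 ,  0.73371832]), array([ 0.45817263,  0.51078878, -0.72785814]))
[ 1.79911766e+02 -6.63350809e-03 -2.42296195e+01] 0.0877937382164947 0.1
```

View pics/top0.png

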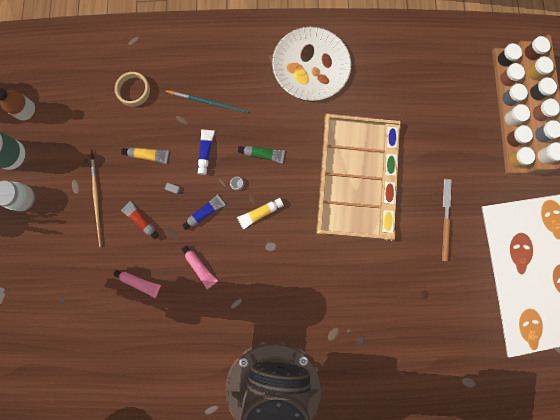

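View pics/side0.png

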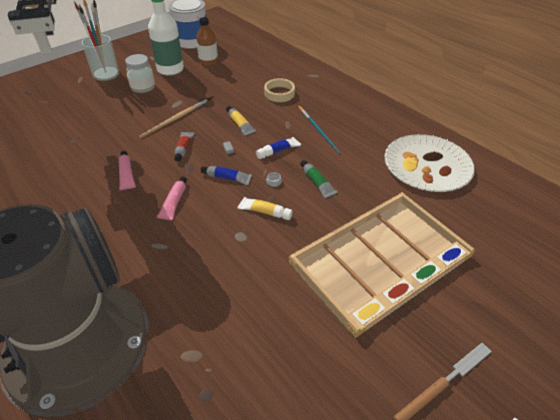

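The top view shows the metal tubes: yellow at (145,155), sienna at (140,219), blue at (204,211) and green at (262,153). The white-ended acrylics are blue (206,152) and yellow (262,212). There are also pink tubes at (137,283) and (200,266). The cards are at column ~390: blue row 137, green 165, sienna 193, yellow 221. I'll confirm this in an enlarged crop.

```bash
python3 - <<'E'
import cv2
i=cv2.imread("pics/top0.png")
cv2.imwrite("pics/c1.png",cv2.resize(i[125:245,112:212],None,fx=5,fy=5,interpolation=cv2.INTER_CUBIC))
cv2.imwrite("pics/c2.png",cv2.resize(i[110:250,225:410],None,fx=4,fy=4,interpolation=cv2.INTER_CUBIC))
E
```

```text
(no output)
```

View pics/c1.png

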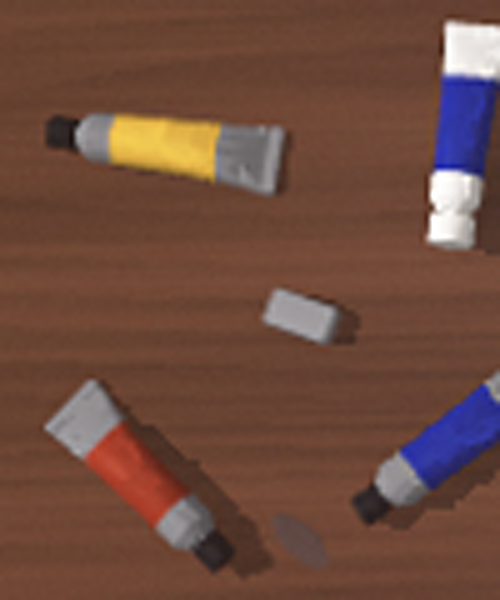

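View pics/c2.png

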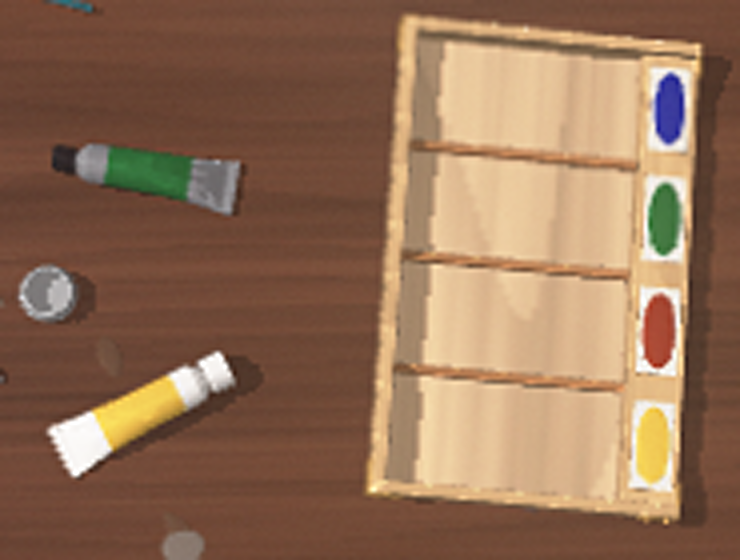

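The crops confirm it: yellow, sienna, blue and green all have silver ends and black caps, while the tubes at c1 (470,130) and c2 (140,415) have white ends and caps. The cards run blue, green, sienna, yellow from top to bottom. Next I'll crop the blue tube to find its ends.

```bash
python3 - <<'E'
import cv2
i=cv2.imread("pics/top0.png")
cv2.imwrite("pics/c3.png",cv2.resize(i[185:240,175:235],None,fx=8,fy=8,interpolation=cv2.INTER_CUBIC))
E
```

```text
(no output)
```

View pics/c3.png

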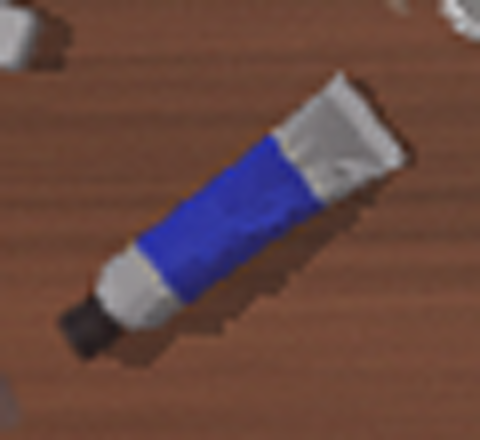

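The blue metal tube has its crimp end mid at c3 (373,117) and its cap end at (71,340).

```bash
cat > m.py <<'E'
from h import *
T={"y":(5,112,125,(46,131),(281,161)),"s":(5,112,125,(219,561),(69,404)),"b":(8,175,185,(71,340),(373,117)),"g":(4,225,110,(52,158),(238,187))}
for k,(s,u0,v0,c,t) in T.items():
    f=lambda p,z:pix("top",(p[0]+.5)/s-.5+u0,(p[1]+.5)/s-.5+v0,z)[:2]
    C=f(c,.012);t=f(t,.003); d=C-t;L=np.linalg.norm(d); d/=L; m=(C+t)/2; g=m+.015*d
    q1=np.degrees(np.arctan2(g[1],g[0])); yaw=np.degrees(np.arctan2(d[1],d[0]))
    print(k,"L",L.round(4),"mid",m.round(4),"grasp",g.round(4),"yaw",yaw.round(1),"r",np.hypot(*g).round(3),"q6",[round((yaw+a+90-q1+180)%360-180,1) for a in(0,180)])
P=[]
for p in((669,109),(664,219),(659,331),(653,446)):
    P.append(pix("top",(p[0]+.5)/4-.5+225,(p[1]+.5)/4-.5+110,.022)[:2])
P=np.array(P);c=P.mean(0);d=P[0]-P[3];print("pitch",np.linalg.norm(d)/3); d/=np.linalg.norm(d)
ax=np.array([d[1],-d[0]])   # card +x: away from compartments
print("card x yaw",np.degrees(np.arctan2(ax[1],ax[0])), "d",d)
for k,o in zip("bgsy",(1.5,.5,-.5,-1.5)):
    card=c+d*o*.074; w=card-.094*ax; sh={'b':-.009,'y':.009}.get(k,0)
    print(k,card.round(4),P["bgsy".index(k)].round(4),"mid",w.round(4),"shifted",(w+sh*d).round(4))
E
python3 m.py
```

```text
y L 0.124 mid [0.6075 0.3256] grasp [0.6096 0.3404] yaw 82.0 r 0.698 q6 [np.float64(142.8), np.float64(-37.2)]
s L 0.1171 mid [0.4309 0.3332] grasp [0.4202 0.3227] yaw -135.5 r 0.53 q6 [np.float64(-83.0), np.float64(97.0)]
b L 0.1192 mid [0.448  0.1724] grasp [0.4391 0.1844] yaw 126.5 r 0.476 q6 [np.float64(-166.3), np.float64(13.7)]
g L 0.1223 mid [0.603  0.0196] grasp [0.6054 0.0344] yaw 80.8 r 0.606 q6 [np.float64(167.6), np.float64(-12.4)]
pitch 0.07409538509433262
card x yaw -96.0626529734887 d [ 0.994407   -0.10561591]
b [ 0.6365 -0.3239] [ 0.6366 -0.3239] mid [ 0.6465 -0.2304] shifted [ 0.6375 -0.2294]
g [ 0.563 -0.316] [ 0.563  -0.3159] mid [ 0.5729 -0.2226] shifted [ 0.5729 -0.2226]
s [ 0.4894 -0.3082] [ 0.4896 -0.3083] mid [ 0.4993 -0.2148] shifted [ 0.4993 -0.2148]
y [ 0.4158 -0.3004] [ 0.4155 -0.3004] mid [ 0.4257 -0.2069] shifted [ 0.4347 -0.2079]
```

Request:
{"api": "jog_arm", "payload": {
  "deltas": [
    [[0.25, 4.16, -3.45, 0, -0.161], [0.25, 4.16, -3.45, 0, -0.161], [0.25, 4.16, -3.45, 0, -0.161], [0.25, 4.16, -3.45, 0, -0.161], [0.25, 4.16, -3.45, -1.5, -0.161], [0.25, 4.16, -3.45, -2, -0.161], [0.25, 4.16, -3.45, -2.5, -0.161], [0.25, 4.16, -3.45, -3, -0.161]]
  ],
  "force": 25
}}

```text
time_s: 1.1
tcp_pos: [0.611, 0.3384, 0.155]
eef_rot: [-180.0, 0.0, -98.3]
contact_force: [-0.8, 0.7, 0.4]
gripper_width: 0.0548
gripper_force: 0.0
```

Request:
{"api": "jog_arm", "payload": {
  "deltas": [
    [[0.25, 0, 0, -5, 0], [0.25, 0, 0, -4.5, 0], [0.25, 0, 0, -2.7, 0], [0.25, 0, 0, -0.4, 0], [0.25, 0, 0, 0, 0], [-1, 0, 0, 0, 0], [-1, 0, 0, 0, 0], [-1, 0, 0, 0, 0]]
  ]
}}

```text
time_s: 2.1
tcp_pos: [0.61, 0.3398, 0.0304]
eef_rot: [-180.0, 0.1, -98.0]
contact_force: [-0.2, 0.1, 0.9]
gripper_width: 0.0306
gripper_force: 0.0
```

Request:
{"api": "jog_arm", "payload": {
  "deltas": [
    [[-1, 0, 0, 0, 0], [-1, 0, 0, 0, 0], [-1, 0, 0, 0, 0], [-1, 0, 0, 2, 0], [-1, 0, 0, 3, 0], [-1, 0, 0, 4, 0]]
  ],
  "force": 25
}}

```text
time_s: 2.85
tcp_pos: [0.6094, 0.3391, 0.1205]
eef_rot: [179.9, -0.1, -98.0]
contact_force: [0.6, 0.5, -0.8]
gripper_width: 0.0261
gripper_force: 25.0
```

Request:
{"api": "jog_arm", "payload": {
  "deltas": [
    [[-1, -1.73, -5.33, 0, 0.0034], [-1, -1.73, -5.33, 0, 0.0034], [-1, -1.73, -5.33, 0, 0.0034], [-1, -1.73, -5.33, 0, 0.0034], [-1, -1.73, -5.33, 0, 0.0034], [-1, -1.73, -5.33, 0, 0.0034], [-1, -1.73, -5.33, 0, 0.0034], [-1, -1.73, -5.33, 0, 0.0034]]
  ]
}}

```text
time_s: 3.85
tcp_pos: [0.471, -0.0884, 0.1208]
eef_rot: [-179.9, 0.0, -96.4]
contact_force: [-0.2, -0.8, -0.7]
gripper_width: 0.0261
gripper_force: 25.0
```

Request:
{"api": "jog_arm", "payload": {
  "deltas": [
    [[-1, -1.73, -5.33, 0, 0.0034], [-1, -1.73, -5.33, 0, 0.0034], [-1, 0, 0, 0, 0], [-1, 0, 0, -3, 0], [-1, 0, 0, -2, 0], [-1, 0, 0, 0, 0]]
  ]
}}

```text
time_s: 4.6
tcp_pos: [0.4362, -0.1931, 0.0691]
eef_rot: [179.9, -0.0, -96.1]
contact_force: [0.2, 1.3, -0.3]
gripper_width: 0.0256
gripper_force: 25.0
```

Request:
{"api": "jog_arm", "payload": {
  "deltas": [
    [[-1, 0, 0, -2, 0], [-1, 0, 0, -1, 0], [-1, 0, 0, -0.4, 0], [-1, 0, 0, 0, 0], [-1, 0, 0, 0, 0]]
  ]
}}

```text
time_s: 5.22
tcp_pos: [0.4372, -0.1935, 0.0361]
eef_rot: [-180.0, 0.0, -96.1]
contact_force: [-0.5, 0.3, -0.1]
gripper_width: 0.0263
gripper_force: 25.0
```

Request:
{"api": "jog_arm", "payload": {
  "deltas": [
    [[-1, 0, 0, -0.1, 0], [-1, 0, 0, 0, 0], [-0.1, 0, 0, 0, 0], [-0.1, 0, 0, 0, 0], [-0.1, 0, 0, 0, 0], [-0.1, 0, 0, 2, 0], [-0.1, 0, 0, 4, 0], [0.25, 0, 0, 3, 0]]
  ]
}}

```text
time_s: 6.22
tcp_pos: [0.4369, -0.1935, 0.1258]
eef_rot: [-180.0, -0.0, -96.1]
contact_force: [-0.1, -0.0, 0.4]
gripper_width: 0.045
gripper_force: 0.0
```

```bash
python3 - <<'E'
from h import *
i=r.capture("side"); cv2.imwrite("pics/s1.png",cv2.resize(i[100:340,90:490],None,fx=2,fy=2))
E
```

```text
(no output)
```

View pics/s1.png

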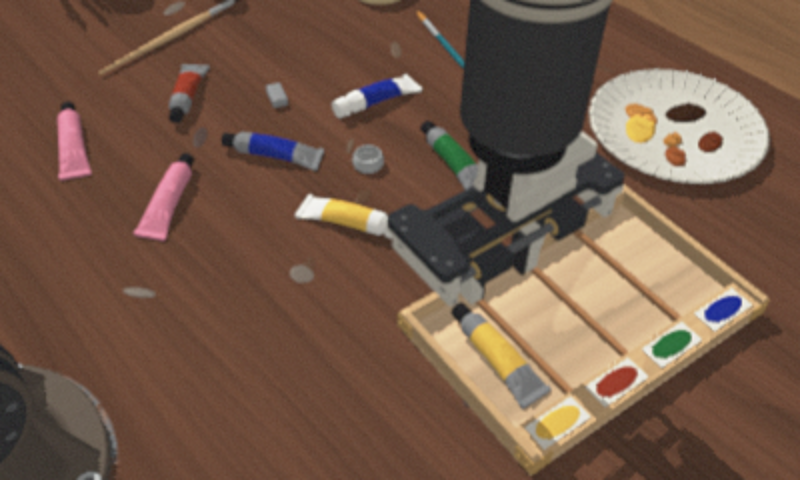

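Yellow lies flat in its compartment at (497,355) in this view. Next is green.

Request:
{"api": "jog_arm", "payload": {
  "deltas": [
    [[0.25, 3.37, 4.55, 0, -0.011], [0.25, 3.37, 4.55, 0, -0.011], [0.25, 3.37, 4.55, 0, -0.011], [0.25, 3.37, 4.55, 0, -0.011], [0.25, 3.37, 4.55, 0, -0.011], [0.25, 0, 0, -1, 0], [0.25, 0, 0, -3, 0], [0.25, 0, 0, -3, 0]]
  ]
}}

```text
time_s: 7.28
tcp_pos: [0.6048, 0.0338, 0.0534]
eef_rot: [180.0, 0.0, -99.2]
contact_force: [-0.5, -0.3, 0.0]
gripper_width: 0.0548
gripper_force: 0.0
```

Request:
{"api": "jog_arm", "payload": {
  "deltas": [
    [[0.25, 0, 0, -2, 0], [0.25, 0, 0, -0.6, 0], [0.25, 0, 0, 0, 0], [-1, 0, 0, 0, 0], [-1, 0, 0, 0, 0], [-1, 0, 0, 0, 0], [-1, 0, 0, 0, 0], [-1, 0, 0, 0, 0]]
  ]
}}

```text
time_s: 8.28
tcp_pos: [0.6055, 0.0341, 0.029]
eef_rot: [-180.0, 0.0, -99.2]
contact_force: [-1.4, -0.1, 5.2]
gripper_width: 0.0261
gripper_force: 25.0
```

Request:
{"api": "jog_arm", "payload": {
  "deltas": [
    [[-1, 0, 0, 2, 0], [-1, 0, 0, 3, 0], [-1, 0, 0, 4, 0], [-1, -0.62, -4.84, 0, 0.011], [-1, -0.62, -4.84, 0, 0.011], [-1, -0.62, -4.84, 0, 0.011], [-1, -0.62, -4.84, 0, 0.011], [-1, -0.62, -4.84, 0, 0.011]]
  ]
}}

```text
time_s: 9.28
tcp_pos: [0.5737, -0.2094, 0.1182]
eef_rot: [180.0, 0.0, -96.0]
contact_force: [1.2, -0.6, -0.5]
gripper_width: 0.0259
gripper_force: 25.0
```

Request:
{"api": "jog_arm", "payload": {
  "deltas": [
    [[-1, 0, 0, 0, 0], [-1, 0, 0, -3, 0], [-1, 0, 0, -3, 0], [-1, 0, 0, -1.5, 0], [-1, 0, 0, -0.7, 0], [-1, 0, 0, -0.2, 0], [-1, 0, 0, 0, 0], [-1, 0, 0, 0, 0]]
  ]
}}

```text
time_s: 10.28
tcp_pos: [0.5748, -0.208, 0.0354]
eef_rot: [-179.9, 0.0, -96.1]
contact_force: [-0.2, 0.1, -1.2]
gripper_width: 0.0264
gripper_force: 25.0
```

Release, lift, and head for blue, which is at (0.439, 0.184) with tool yaw -53.5.

Request:
{"api": "jog_arm", "payload": {
  "deltas": [
    [[-1, 0, 0, -0.1, 0], [-1, 0, 0, 0, 0], [-0.1, 0, 0, 0, 0], [-0.1, 0, 0, 0, 0], [-0.1, 0, 0, 0, 0], [-0.1, 0, 0, 2, 0], [-0.1, 0, 0, 4, 0], [0.25, 0, 0, 3, 0]]
  ]
}}

```text
time_s: 11.28
tcp_pos: [0.5745, -0.2081, 0.125]
eef_rot: [-180.0, -0.0, -96.1]
contact_force: [0.8, -1.0, 0.4]
gripper_width: 0.0449
gripper_force: 0.0
```

Request:
{"api": "jog_arm", "payload": {
  "deltas": [
    [[0.25, -1.69, 4.9, 0, 0.093], [0.25, -1.69, 4.9, 0, 0.093], [0.25, -1.69, 4.9, 0, 0.093], [0.25, -1.69, 4.9, 0, 0.093], [0.25, -1.69, 4.9, 0, 0.093], [0.25, -1.69, 4.9, 0, 0.093], [0.25, -1.69, 4.9, 0, 0.093], [0.25, -1.69, 4.9, 0, 0.093]]
  ]
}}

```text
time_s: 12.28
tcp_pos: [0.4384, 0.1856, 0.1239]
eef_rot: [-180.0, 0.0, -53.3]
contact_force: [0.9, -0.0, -0.1]
gripper_width: 0.0551
gripper_force: 0.0
```

Request:
{"api": "jog_arm", "payload": {
  "deltas": [
    [[0.25, 0, 0, -4, 0], [0.25, 0, 0, -3.5, 0], [0.25, 0, 0, -1.6, 0], [0.25, 0, 0, -0.4, 0], [0.25, 0, 0, 0, 0], [-1, 0, 0, 0, 0], [-1, 0, 0, 0, 0], [-1, 0, 0, 0, 0]]
  ]
}}

```text
time_s: 13.28
tcp_pos: [0.4393, 0.1842, 0.029]
eef_rot: [-179.9, 0.0, -53.4]
contact_force: [-0.6, 0.9, -0.4]
gripper_width: 0.0299
gripper_force: 0.0
```

Request:
{"api": "jog_arm", "payload": {
  "deltas": [
    [[-1, 0, 0, 0, 0], [-1, 0, 0, 0, 0], [-1, 0, 0, 0, 0], [-1, 0, 0, 2, 0], [-1, 0, 0, 3, 0], [-1, 0, 0, 4, 0], [-1, 0, 0, 0, 0]]
  ]
}}

```text
time_s: 14.15
tcp_pos: [0.4404, 0.1853, 0.1212]
eef_rot: [-179.7, 0.0, -53.4]
contact_force: [-0.2, -0.2, -0.6]
gripper_width: 0.0261
gripper_force: 25.0
```

Request:
{"api": "jog_arm", "payload": {
  "deltas": [
    [[-1, 2.5, -4.985, 0, -0.093], [-1, 2.5, -4.985, 0, -0.093], [-1, 2.5, -4.985, 0, -0.093], [-1, 2.5, -4.985, 0, -0.093], [-1, 2.5, -4.985, 0, -0.093], [-1, 2.5, -4.985, 0, -0.093], [-1, 2.5, -4.985, 0, -0.093], [-1, 2.5, -4.985, 0, -0.093]]
  ]
}}

```text
time_s: 15.15
tcp_pos: [0.639, -0.2164, 0.1168]
eef_rot: [179.9, 0.0, -96.3]
contact_force: [0.5, 0.3, -0.5]
gripper_width: 0.0259
gripper_force: 25.0
```

Request:
{"api": "jog_arm", "payload": {
  "deltas": [
    [[-1, 0, 0, 0, 0], [-1, 0, 0, -3, 0], [-1, 0, 0, -3, 0], [-1, 0, 0, -1.5, 0], [-1, 0, 0, -0.7, 0], [-1, 0, 0, -0.2, 0], [-1, 0, 0, 0, 0], [-1, 0, 0, 0, 0]]
  ]
}}

```text
time_s: 16.15
tcp_pos: [0.6396, -0.2148, 0.0355]
eef_rot: [-179.9, 0.0, -96.1]
contact_force: [-0.5, -0.4, -1.1]
gripper_width: 0.0263
gripper_force: 25.0
```

Request:
{"api": "jog_arm", "payload": {
  "deltas": [
    [[-1, 0, 0, -0.1, 0], [-1, 0, 0, 0, 0], [-0.1, 0, 0, 0, 0], [-0.1, 0, 0, 0, 0], [-0.1, 0, 0, 0, 0], [-0.1, 0, 0, 2, 0], [-0.1, 0, 0, 4, 0], [0.25, 0, 0, 3, 0]]
  ]
}}

```text
time_s: 17.15
tcp_pos: [0.6394, -0.2149, 0.1251]
eef_rot: [-180.0, -0.0, -96.1]
contact_force: [0.2, -0.2, -0.2]
gripper_width: 0.0448
gripper_force: 0.0
```

Request:
{"api": "jog_arm", "payload": {
  "deltas": [
    [[0.25, -2.19, 5.37, 0, -0.0688], [0.25, -2.19, 5.37, 0, -0.0688], [0.25, -2.19, 5.37, 0, -0.0688], [0.25, -2.19, 5.37, 0, -0.0688], [0.25, -2.19, 5.37, 0, -0.0688], [0.25, -2.19, 5.37, 0, -0.0688], [0.25, -2.19, 5.37, 0, -0.0688], [0.25, -2.19, 5.37, 0, -0.0688]]
  ]
}}

```text
time_s: 18.15
tcp_pos: [0.463, 0.2166, 0.1239]
eef_rot: [-180.0, 0.0, -127.7]
contact_force: [-0.1, 0.8, -0.1]
gripper_width: 0.0544
gripper_force: 0.0
```

Request:
{"api": "jog_arm", "payload": {
  "deltas": [
    [[0.25, -2.19, 5.37, 0, -0.0688], [0.25, -2.19, 5.37, 0, -0.0688], [0.25, 0, 0, 0, 0], [0.25, 0, 0, 0, 0]]
  ]
}}

```text
time_s: 18.65
tcp_pos: [0.4197, 0.3221, 0.1234]
eef_rot: [-180.0, -0.0, -135.4]
contact_force: [-0.1, -0.4, -0.2]
gripper_width: 0.055
gripper_force: 0.0
```

Request:
{"api": "jog_arm", "payload": {
  "deltas": [
    [[0.25, 0, 0, -4, 0], [0.25, 0, 0, -3.5, 0], [0.25, 0, 0, -1.6, 0], [0.25, 0, 0, -0.4, 0], [0.25, 0, 0, 0, 0], [-1, 0, 0, 0, 0], [-1, 0, 0, 0, 0], [-1, 0, 0, 0, 0]]
  ]
}}

```text
time_s: 19.65
tcp_pos: [0.4202, 0.3225, 0.029]
eef_rot: [180.0, 0.1, -135.5]
contact_force: [-0.1, 0.7, -0.4]
gripper_width: 0.0302
gripper_force: 0.0
```

Request:
{"api": "jog_arm", "payload": {
  "deltas": [
    [[-1, 0, 0, 0, 0], [-1, 0, 0, 0, 0], [-1, 0, 0, 0, 0], [-1, 0, 0, 2, 0], [-1, 0, 0, 3, 0], [-1, 0, 0, 4, 0], [-1, 0, 0, 0, 0]]
  ]
}}

```text
time_s: 20.52
tcp_pos: [0.4212, 0.3238, 0.1214]
eef_rot: [179.9, 0.3, -135.5]
contact_force: [0.1, 1.0, -1.0]
gripper_width: 0.0259
gripper_force: 25.0
```

Request:
{"api": "jog_arm", "payload": {
  "deltas": [
    [[-1, 0.775, -5.52, 0, 0.0688], [-1, 0.775, -5.52, 0, 0.0688], [-1, 0.775, -5.52, 0, 0.0688], [-1, 0.775, -5.52, 0, 0.0688], [-1, 0.775, -5.52, 0, 0.0688], [-1, 0.775, -5.52, 0, 0.0688], [-1, 0.775, -5.52, 0, 0.0688], [-1, 0.775, -5.52, 0, 0.0688]]
  ]
}}

```text
time_s: 21.52
tcp_pos: [0.4817, -0.1211, 0.1178]
eef_rot: [180.0, -0.0, -103.8]
contact_force: [0.2, 0.3, -0.5]
gripper_width: 0.0259
gripper_force: 25.0
```

Request:
{"api": "jog_arm", "payload": {
  "deltas": [
    [[-1, 0.775, -5.52, 0, 0.0688], [-1, 0.775, -5.52, 0, 0.0688], [-1, 0, 0, 0, 0], [-1, 0, 0, -3, 0], [-1, 0, 0, -2, 0], [-1, 0, 0, 0, 0]]
  ]
}}

```text
time_s: 22.28
tcp_pos: [0.4958, -0.2289, 0.0665]
eef_rot: [179.7, 0.0, -96.1]
contact_force: [-0.1, 0.7, -1.2]
gripper_width: 0.0262
gripper_force: 25.0
```

Request:
{"api": "jog_arm", "payload": {
  "deltas": [
    [[-1, 0.1, 0, -2, 0], [-1, 0, 0, -1, 0], [-1, 0, 0, -0.4, 0], [-1, 0, 0, 0, 0], [-1, 0, 0, 0, 0]]
  ]
}}

```text
time_s: 22.9
tcp_pos: [0.499, -0.2298, 0.0351]
eef_rot: [-179.9, -0.0, -96.1]
contact_force: [-0.7, 0.6, -0.9]
gripper_width: 0.0261
gripper_force: 25.0
```

Request:
{"api": "jog_arm", "payload": {
  "deltas": [
    [[-1, 0, 0, -0.1, 0], [-1, 0, 0, 0, 0], [-0.15, 0, 0, 0, 0], [-0.15, 0, 0, 0, 0], [-0.15, 0, 0, 0, 0], [-0.15, 0, 0, 2, 0], [-0.15, 0, 0, 4, 0], [-0.15, 0, 0, 3, 0]]
  ]
}}

```text
time_s: 23.9
tcp_pos: [0.4988, -0.2298, 0.1249]
eef_rot: [-180.0, -0.0, -96.1]
contact_force: [0.2, 0.6, -0.1]
gripper_width: 0.0374
gripper_force: 0.0
```

Request:
{"api": "jog_arm", "payload": {
  "deltas": [
    [[0, 0, 5, 3, 0], [0, 0, 5, 2, 0], [0, 0, 5, 0, 0], [0, 0, 5, 0, 0], [0, 0, 5, 0, 0], [0, 0, 5, 0, 0], [0, 0, 0, 0, 0], [0, 0, 0, 0, 0]]
  ]
}}

```text
time_s: 24.9
tcp_pos: [0.4983, 0.0702, 0.1734]
eef_rot: [180.0, -0.0, -96.0]
contact_force: [-0.1, -0.7, 0.1]
gripper_width: 0.0437
gripper_force: 0.0
```

```bash
python3 - <<'E'
from h import *
i=r.capture("side"); cv2.imwrite("pics/s2.png",cv2.resize(i[100:340,90:490],None,fx=2,fy=2))
i=r.capture("top"); cv2.imwrite("pics/t2.png",cv2.resize(i[100:250,225:415],None,fx=4,fy=4))
E
```

```text
(no output)
```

View pics/s2.png

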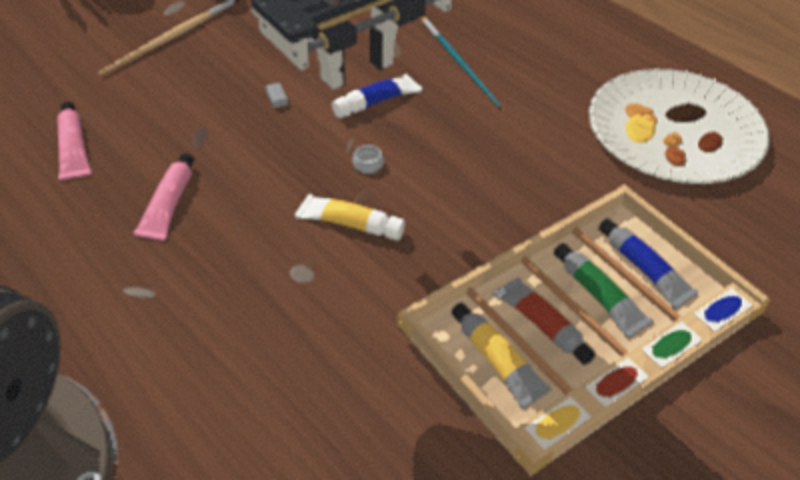

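View pics/t2.png

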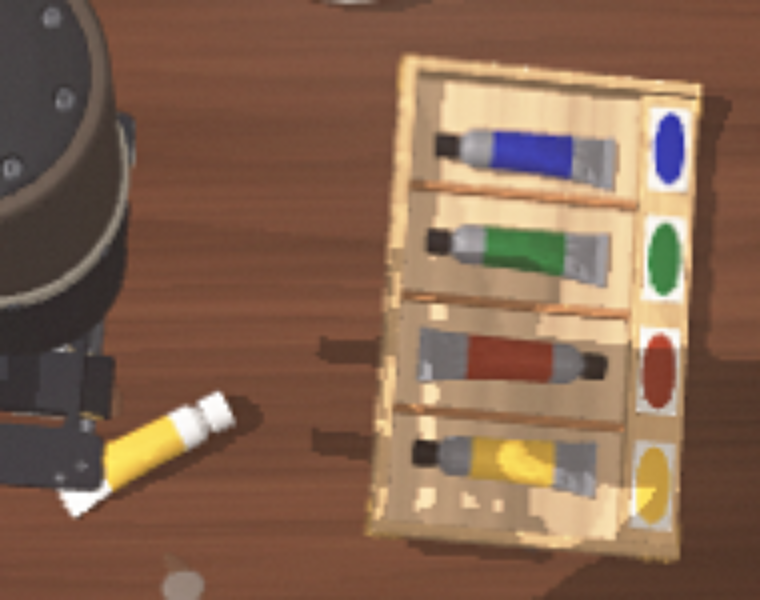

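All four tubes lie lengthwise in their matching compartments: blue (525,155), green (520,250), sienna (510,358) and yellow (505,463) in the top crop. The acrylics haven't moved, and the gripper is clear of everything.

```bash
python3 -c "
from plant import r
print(r.close_job())"
```

```text
the job is handed in; nothing more can be done
None
```

All four oil tubes lie flat and lengthwise in the compartments matching their labels, both acrylic tubes are where they were, and the job is handed in at about 25 s.

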